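Stack the glass marble tray on the chess box with a cork sheet between

TASK

Put the marble tray away on top of the chess box on the slanted stand. First slide the box's lid fully shut, then lay the cork sheet flat and squarely on the middle of the lid, lengthwise along the box, and then gently set the glass tray the right way up, flat and lengthwise on the middle of the cork, without dropping it. Leave the rook, the dice tower and the marble jar where they stand.

Things in the scene. Friction and masses are not known exactly. Their poses are not given: they have to be found in the camera images.
- stand: Plywood display stand, 110 mm deep, 226 mm wide, fixed. Origin on the counter under its middle; x (level) points to its high back edge, y across. Its deck slopes at 0.28 rad (16 degrees), low front edge towards its own -x, which faces away from the robot. The black chess box, 46 mm high with its lid, lies on the deck between a front lip and low end stops and cannot move.
- lid (a joint): Sliding lid of the chess box, in m: 0 = fully shut (at its stop), grows up to 0.09 as the lid slides out along the lid's +y, its thumb-ridge end overhanging the box. It stays where it is left; pushing it takes about 2 N, and it cannot lift off.
- lid_mid (a point): Middle of the free flat top of the black lid, on the surface; slides with the lid. z is square to the sloping lid (leans 0.28 rad to the low front), x points up the slope, y along the box, the way the lid opens. Flat area 88 mm (x) by 190 mm (y), centred here; only a grey thumb ridge, 60 x 10 mm and 5 mm high, stands above it, beyond its +y end.
- lid_end (a point): Middle of the lid's +y end face (the overhanging end with the ridge) at the level of the flat top, 105 mm along y from lid_mid; axes as lid_mid. The end face is 88 mm wide and reaches 13 mm below and, at the ridge, 5 mm above this point. Push it towards -y to shut the lid. Beyond it is free space down to the end stop, 34 mm below.
- cork_sheet: Stiff cork sheet on a hardboard core, 164 mm long (x), 64 mm wide (y), 8 mm thick, about 50 g, lying flat on the counter at the start. Origin at the centre of its underside. Can be gripped across its width by the fingertips.
- marble_tray: Green glass marble tray, an open oblong tray 150 mm long (x), 60 mm wide (y), 22 mm high, about 260 g, with 5 mm walls and floor and four cross walls making five wells, empty. It stands on the counter at the start. Origin at the centre of its underside, z up out of its open side. Can be gripped across its width.
- rook: Wooden rook, 94 mm high, foot 50 mm across, standing upright between the robot and the stand. Origin at the centre of its foot. Leave alone.
- dice_tower: Blue dice tower, 80 mm wide (y), 160 mm high, with a low catch tray in front, facing away from the robot. Origin on the counter: the tower reaches from 20 mm in front of it (-x) to 60 mm behind it, the catch tray to 75 mm in front. White trapdoor and red button on its front. Leave alone.
- marble_jar: Clear jar of marbles with an aluminium cap, 74 mm across, 111 mm high. Origin at the centre of its base. Leave alone.
Not all that is in view belongs to the job. There is more than one size of the marble_tray; the one meant has the size given above.

How it is judged:
On the way, in this order (a step that is already met when the one before it is completed fails the run):
1. the lid is slid fully shut (value of joint lid below 0.004 m), for 0.2 s.
2. the cork sheet lies flat and lengthwise on the middle of the shut lid, let go (value of joint lid below 0.004 m and x of cork_sheet in the frame of lid_mid between -0.012 and 0.012 m and y of cork_sheet in the frame of lid_mid between -0.013 and 0.013 m and z of cork_sheet in the frame of lid_mid between -0.003 and 0.002 m and angle between the x axis of cork_sheet and the y axis of lid_mid, either way round below 0.12 rad and angle between the z axis of cork_sheet and the z axis of lid_mid, either way round below 0.05 rad and contact force between the fingers and cork_sheet below 0.1 N), for 0.3 s.
At the end, for the whole second after the job is handed in: Lid within 4 mm of shut; cork flat on the lid, lengthwise within 0.12 rad, centred within 12 mm across and 13 mm along; tray upright, flat on the cork, lengthwise within 0.12 rad, centred on it within 10 mm across and 15 mm along; all released and at rest (value of joint lid below 0.004 m and x of cork_sheet in the frame of lid_mid between -0.012 and 0.012 m and y of cork_sheet in the frame of lid_mid between -0.013 and 0.013 m and z of cork_sheet in the frame of lid_mid between -0.003 and 0.002 m and angle between the x axis of cork_sheet and the y axis of lid_mid, either way round below 0.12 rad and angle between the z axis of cork_sheet and the z axis of lid_mid, either way round below 0.05 rad and x of marble_tray in the frame of cork_sheet between -0.015 and 0.015 m and y of marble_tray in the frame of cork_sheet between -0.01 and 0.01 m and z of marble_tray in the frame of cork_sheet between 0.005 and 0.01 m and angle between the x axis of marble_tray and the x axis of cork_sheet, either way round below 0.12 rad and angle between the z axis of marble_tray and the z axis of cork_sheet, either way round below 0.05 rad and linear speed of each of marble_tray, cork_sheet below 0.01 m/s); the robot touches nothing.
It fails at once if the glass tray is dropped or brought down on the cork faster than 0.3 m/s (distance between marble_tray and cork_sheet below 0.03 m and linear speed of marble_tray above 0.3 m/s).
It fails at once if the glass tray is knocked or pressed hard on the cork, box or stand (contact force between marble_tray and cork_sheet above 40 N or contact force between marble_tray and stand above 40 N).
It fails at once if the rook is moved by more than 25 mm or tipped (distance of rook from where it was at the start of the episode above 0.025 m or angle between rook's own z axis and vertical above 0.4 rad).
It fails at once if the dice tower is moved by more than 25 mm (distance of dice_tower from where it was at the start of the episode above 0.025 m).
It fails at once if the marble jar is moved by more than 25 mm (distance of marble_jar from where it was at the start of the episode above 0.025 m).
It also fails if it takes over 64 s, if anything falls off the work surface, if the arm or the gripper's body presses on something with over 40 N, if the wrist force passes 120 N, or if a joint passes its speed limit or range.

ROBOT

A 6-joint arm with a two-finger parallel gripper is mounted at the origin on the work surface. World frame = base frame: x ahead of the robot, y to its left, z up, the work surface at z = 0. Lengths are in m, angles in rad, forces in N, time in s.
With the tool pointing down it reaches from about 0.3 to 0.875 m from the base axis. Payload 6.4 kg.
Tool frame: the origin (TCP) lies midway between the tips of the shut fingers; the grasp point (between the pads) lies 19 mm behind it; z points along the fingers, y is the line along which they close (so a half turn about z gives the same grasp; the last joint's range is limited). The gripper opens to 85 mm and grips with 20 to 120 N. Pads are 22 mm wide; open, the fingers measure 114 mm over their backs; the gripper's body (76 mm by 85 mm) begins 54 mm behind the grasp point. The pads swing forward as they close: fully open they stand 13 mm farther back than shut.
Start: joints at [-1.436, 0.181, 1.607, -0, 1.354, -0.206], TCP at [0.192, -0.542, 0.231] pointing down, gripper open.
Joint ranges: [-2.99, 2.99], [-0.89, 2.07], [0.3, 2.58], [-1.14, 4.28], [0, 2.63], [-3.12, 3.12]. Speed limits (rad/s): [2.57, 2.57, 3.01, 3.14, 3.14, 3.14].

INTERFACE

Orientations are given as a unit quaternion [w, x, y, z].
In Python, from bench import ctrl gives the robot as it stands. The module is installed in compiled form; this text tells all that it offers.
- The arm moves only by the tool move_arm, never from a script. Its argument "plan" is one flat list of numbers, 6 for each row, row after row: the shift along the world's x, y, z in units of 50 mm (1.0 is 50 mm), then the turn, a rotation vector about the world's x, y, z in rad. A call has 1 to 10 rows; each row is the pose to reach, as a shift and turn from the pose commanded when the call began; what a row does not reach only later rows make up. A row lasts 1/8 s, in which the tool goes at most 62.5 mm and 10.7 degrees, less where a joint would pass 70% of its speed; a pose out of reach is approached as far as the arm can. A call with a gripper value outside its range is refused whole. "grip" is the finger opening in mm, from 0 to 85.4, set as the call begins (left out, the last holds). The fingers move at their own pace and stop on an object; the grip force is fixed at half the most. Time passes only in rows, so rows that repeat a pose let the fingers close. It gives the time, the measured TCP pose, the force, the opening and the grip force at its end, in the units of the state.
- ctrl.get_obs(): the state, without advancing time (a new reading comes with each control period).
- ctrl.camera(name): name is "scene" or "top" or "wrist"; returns a dict with "pixels" (420x560x3 uint8, red, green, blue), "fx", "fy", "cx", "cy" (pixels), "origin" and "attitude" of the camera in the world. Camera axes: x right, y down, z forward; pixel columns grow to the right and rows downward; lengths in m; the calibration is good to about 2 mm. The wrist camera is an equidistant fisheye: a pixel r from the principal point sees the ray r / f radians off the axis. A picture is of the moment at which its call begins. There is no depth.
- ctrl.hand_in(): hands the job in; it is judged then, once.
The state is a dict: "time_s": time; "q": joint angles; "dq": joint speeds; "joint_efforts": joint torques, N m; "eef_pos": TCP position; "eef_rot": TCP orientation; "wrist_force": force on the tool from outside, world axes, zero at the start; "torque": the same for the moment, N m; "opening": opening from 0.0 (shut) to 1.0 (fully open); "grasp_force": force on a finger pad.
Only numpy, scipy, OpenCV 4.12 (cv2) and the standard library are available. Lean on these libraries where they do the work, as an engineer would, in place of code of your own. Each camera call takes 0.05 s, during which the arm holds its last target. There are 200 camera calls.

## Working session

There is one attempt and no reset: what is moved stays moved. The work goes in short steps, Python scripts to look and compute and a tool call to move; the robot and the scene stay as the last step left them, time stands still between calls to the robot, and variables do not carry over. Pictures are saved under pics/ and viewed, at most 10 in all, crops included, and the job is handed in when it is done.

Besides the shell and the picture viewer there is one more tool, called after "Call:" by a JSON object that holds its "op" and its "data", one argument or row to a line. move_arm: Moves the arm, as the interface text tells. Its arguments: {"type":"object","properties":{"plan":{"type":"array"},"grip":{"type":"number"}},"required":["plan"]}

```bash
mkdir -p pics; cat > h.py <<'E'
from bench import ctrl
import numpy as np, cv2
from scipy.spatial.transform import Rotation as R
def att(a):
    a=np.array(a,float)
    return a if a.shape==(3,3) else R.from_quat(a,scalar_first=True).as_matrix()
def ray(c,u,v):
    d=np.array([(u-c['cx'])/c['fx'],(v-c['cy'])/c['fy'],1.])
    return np.array(c['origin']),att(c['attitude'])@d
def onz(c,u,v,z):
    o,d=ray(c,u,v); return o+d*(z-o[2])/d[2]
def proj(c,p):
    q=att(c['attitude']).T@(np.array(p)-c['origin']); return np.array([c['fx']*q[0]/q[2]+c['cx'],c['fy']*q[1]/q[2]+c['cy']])
E
python3 - <<'E'
from h import *
import pickle
for n in ['scene','top']:
    c=ctrl.camera(n); pickle.dump(c,open(n+'.pkl','wb'))
    cv2.imwrite(f'pics/{n}0.png',cv2.resize(c['pixels'][:,:,::-1],(800,600),interpolation=cv2.INTER_CUBIC))
    print(n,c['origin'],c['attitude'],c['fx'],c['fy'],c['cx'],c['cy'])
print(ctrl.get_obs())
E
```

```text
scene [1.25927669 0.51415567 0.92429035] [-0.17796578  0.40616059  0.81810682 -0.36614613] 468.4746789721658 468.4746789721658 276.6870963109991 204.30059695350243
top [ 0.29117187 -0.07942439  1.62373231] [ 0.04126769 -0.69655172  0.71500199 -0.04341467] 510.0760413280981 510.0760413280981 286.30522674755855 211.46005788356933
{'time_s': 0.1, 'q': array([-1.43632801e+00,  1.81455085e-01,  1.60786696e+00, -1.53214105e-05,
        1.35378478e+00, -2.06296910e-01]), 'dq': array([ 9.80757840e-04, -3.41629385e-04, -2.75553363e-03, -1.22492750e-03,
        5.85441065e-04,  2.77355264e-05]), 'joint_efforts': array([ 2.17859514e-05, -4.45881844e+01, -3.52238917e+01, -2.98913974e-04,
        4.15343689e-03,  1.13148343e-05]), 'eef_pos': array([ 0.19211892, -0.54145548,  0.23050063]), 'eef_rot': array([-7.56865639e-04,  9.85519401e-01,  1.69561015e-01,  1.97093908e-05]), 'wrist_force': array([ 0.0393529 , -0.46835101,  0.15535035]), 'torque': array([ 0.02287243,  0.03478605, -0.00274861]), 'grasp_force': 0.0, 'opening': 0.9957171888282565}
```

View pics/scene0.png

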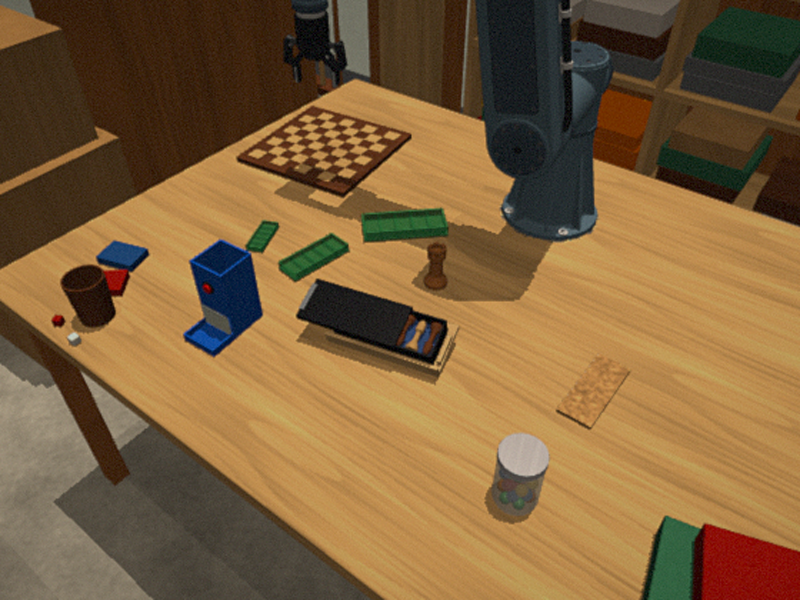

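View pics/top0.png

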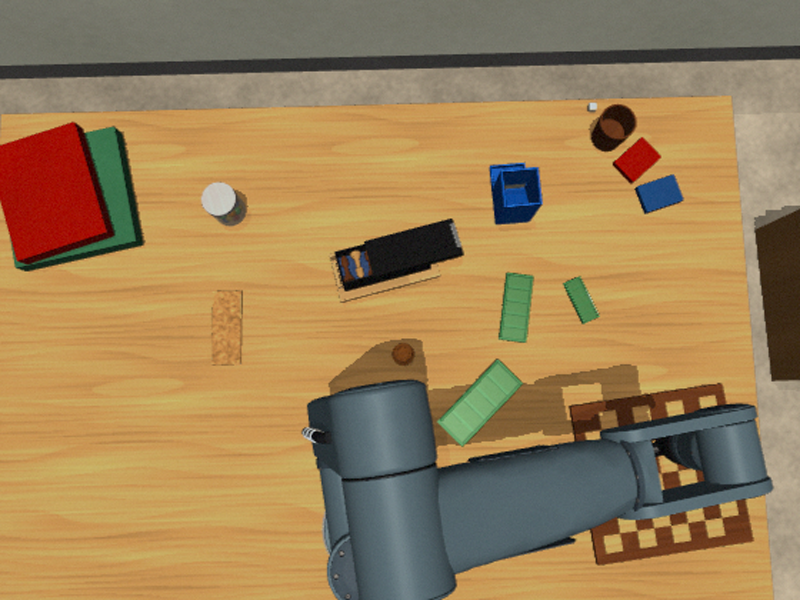

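The scene view shows the box with its lid open (ridge end near view pixel (312,297)), the rook at (436,265), cork at (594,390), jar at (520,475), tower at (225,300), and three green trays. In the top view the lid spans about (365..462, 220..285), the cork is at (227,327), and the mid-size tray is at (516,307). I'll enlarge these for corners.

```bash
python3 - <<'E'
from h import *
import pickle
t=pickle.load(open('top.pkl','rb'))['pixels'][:,:,::-1]; s=pickle.load(open('scene.pkl','rb'))['pixels'][:,:,::-1]
def crop(im,x,y,w,h,k): return cv2.resize(im[y:y+h,x:x+w],(w*k,h*k),interpolation=cv2.INTER_CUBIC)
C=np.zeros((590,790,3),np.uint8)
def put(a,x,y): C[y:y+a.shape[0],x:x+a.shape[1]]=a
put(crop(t,228,150,100,62,5),0,0)
put(crop(t,144,200,29,58,5),500,0)
put(crop(t,347,187,28,56,5),650,0)
put(crop(s,205,193,120,70,4),0,310)
put(crop(s,388,246,56,56,4),485,310)
C=C
cv2.imwrite('pics/c1.png',C)
c=pickle.load(open('top.pkl','rb'))
hsv=cv2.cvtColor(np.ascontiguousarray(t),cv2.COLOR_BGR2HSV)
m=cv2.inRange(hsv,(45,80,60),(80,255,255))
for k in cv2.findContours(m,cv2.RETR_EXTERNAL,cv2.CHAIN_APPROX_NONE)[0]:
    if cv2.contourArea(k)>150:
        b=cv2.boxPoints(cv2.minAreaRect(k)); print(b.round(1).tolist()); P=np.array([onz(c,*q,.022)[:2] for q in b]); print(P.round(4).tolist(),np.linalg.norm(np.diff(P,axis=0),axis=1),P.mean(0))
E
```

```text
[[305.29998779296875, 294.8999938964844], [347.79998779296875, 250.89999389648438], [365.79998779296875, 268.20001220703125], [323.29998779296875, 312.20001220703125]]
[[0.2217, -0.139], [0.3545, -0.2764], [0.2992, -0.3302], [0.1674, -0.1929]] [0.19106788 0.07721826 0.19031851] [ 0.26071017 -0.23460886]
[[393.6000061035156, 198.1999969482422], [404.79998779296875, 192.60000610351562], [418.79998779296875, 220.60000610351562], [407.6000061035156, 226.1999969482422]]
[[0.5175, -0.4284], [0.5345, -0.4649], [0.444, -0.5043], [0.4272, -0.4679]] [0.0402973  0.09868888 0.04003006] [ 0.48078673 -0.46635496]
[[348.70001220703125, 237.0], [354.0, 190.3000030517578], [373.1000061035156, 192.5], [367.70001220703125, 239.1999969482422]]
[[0.398, -0.2807], [0.546, -0.3039], [0.5374, -0.3643], [0.3895, -0.3404]] [0.14985971 0.06098325 0.14980063] [ 0.46772656 -0.32231815]
[[7.5, 101.9000015258789], [79.9000015258789, 88.30000305175781], [95.5, 170.6999969482422], [23.100000381469727, 184.39999389648438]]
[[0.8654, 0.8079], [0.9053, 0.5743], [0.6307, 0.5187], [0.5925, 0.7479]] [0.23698553 0.28014178 0.2323872 ] [0.74849215 0.66217904]
```

View pics/c1.png

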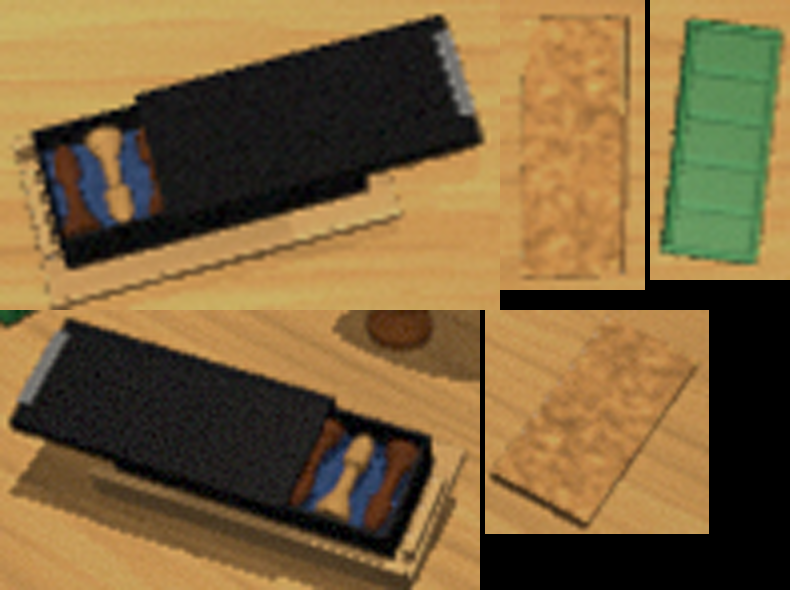

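Top crop: lid corners at (136,97) and (440,15) on the low far side. Scene crop: the high-side corners are (68,320) and (335,400). Cork corners: (527,17), (629,17), (624,276), (521,277). I'll fit the poses now.

```bash
cat >> h.py <<'E'
def lidR(psi): # columns x up-slope, y, z
    return R.from_euler('z',psi).as_matrix()@R.from_euler('y',-.28).as_matrix()
E
python3 - <<'E'
from h import *
import pickle
from scipy.optimize import least_squares as LS
T=pickle.load(open('top.pkl','rb'));S=pickle.load(open('scene.pkl','rb'))
tp=lambda x,y,ox,oy,dx=0,dy=0,k=5:(np.array([x-dx,y-dy])/k+[ox,oy]) - .5+.5/k
tb=lambda x,y:tp(x,y,228,150); sb=lambda x,y:tp(x,y,205,193,0,310,4)
obs=[(T,tb(136,97),(-.044,-.095)),(T,tb(440,15),(-.044,.105)),(S,sb(68,320),(.044,.105)),(S,sb(335,400),(.044,-.095))]
f=lambda v:np.concatenate([proj(c,v[:3]+lidR(v[3])@[*l,0])-p for c,p,l in obs])
r=LS(f,[.6,-.05,.1,np.pi+.2]);print('lid',r.x,r.fun.round(2))
v=r.x;np.save('lid.npy',v)
print(lidR(v[3]).round(3)); print('end',v[:3]+lidR(v[3])@[0,.105,0])
print('chk near corners top',[((proj(T,v[:3]+lidR(v[3])@[.044,y,z])-[228,150])*5).round() for y in(.105,-.095) for z in (0,-.013)])
print('scene low',[((proj(S,v[:3]+lidR(v[3])@[-.044,y,z])-[205,193])*4+[0,310]).round() for y in(.105,-.095) for z in (0,-.013)])
ck=lambda x,y:tp(x,y,144,200,500,0)
P=np.array([onz(T,*ck(*q),.008)[:2] for q in[(527,17),(629,17),(624,276),(521,277)]])
print('cork',P.round(4).tolist(),np.linalg.norm(np.diff(P,axis=0),axis=1),P.mean(0))
Q=np.array([onz(S,*tp(*q,388,246,485,310,4),.008)[:2] for q in[(492,475),(588,524),(697,367)]])
print('cork scene',Q.round(4).tolist(),'centre',(Q[0]+Q[2])/2)
for n,(u,w),z in [('rook',(403,353),.094),('jar',(220,197),.111)]: print(n,onz(T,u*.7,w*.7,z))
print('tower',[onz(T,u*.7,w*.7,.16).round(3) for u,w in [(499,180),(540,166),(541,213),(496,222)]])
hsv=cv2.cvtColor(S['pixels'],cv2.COLOR_RGB2HSV);m=cv2.inRange(hsv,(45,80,40),(80,255,255))
ctr=np.array([.4677,-.3223]);a=-.157
B=[((proj(S,[*(ctr+R.from_euler('z',a).as_matrix()[:2,:2]@[sx*.075,sy*.03]),z])/.7).round()).tolist() for z in(.022,0) for sx in(-1,1) for sy in(-1,1)]
print('tray scene view corners',B)
E
```

```text
lid [ 0.59638457 -0.09153619  0.06985718  3.37337877] [-0.78  0.03  0.21  0.45 -0.39 -0.02 -0.25  0.  ]
[[-0.935  0.23   0.269]
 [-0.221 -0.973  0.063]
 [ 0.276  0.     0.961]]
end [ 0.62050478 -0.19372824  0.06985718]
chk near corners top [array([477., 136.]), array([478., 146.]), array([162., 219.]), array([164., 227.])]
scene low [array([  6., 422.]), array([ 11., 432.]), array([280., 510.]), array([282., 520.])]
cork [[0.5243, 0.351], [0.5226, 0.2859], [0.3576, 0.2888], [0.3586, 0.3538]] [0.06516891 0.16505661 0.06499391] [0.44076958 0.31988372]
cork scene [[0.5268, 0.294], [0.5253, 0.3565], [0.3688, 0.3588]] centre [0.44780055 0.32639828]
rook [ 0.36812261 -0.07108888  0.094     ]
jar [0.70878197 0.30957918 0.111     ]
tower [array([ 0.716, -0.279,  0.16 ]), array([ 0.744, -0.365,  0.16 ]), array([ 0.645, -0.362,  0.16 ]), array([ 0.628, -0.269,  0.16 ])]
tray scene view corners [[331.0, 231.0], [348.0, 242.0], [276.0, 260.0], [293.0, 273.0], [331.0, 239.0], [348.0, 250.0], [277.0, 268.0], [294.0, 281.0]]
```

```bash
cat >> h.py <<'E'
def frame(yaw,down=(0,0,-1)):
    z=np.array(down,float);z/=np.linalg.norm(z)
    x=np.array([np.cos(yaw),np.sin(yaw),0]);x-=x@z*z;x/=np.linalg.norm(x)
    return np.c_[x,np.cross(z,x),z]
def go(pos,M,base=None):
    """print shift/50mm and rotvec from base (pos,M) or present pose; return (pos,M)"""
    if base is None:
        o=ctrl.get_obs(); base=(o['eef_pos'],att(o['eef_rot']))
    print(((np.array(pos)-base[0])/.05).round(2).tolist(),R.from_matrix(M@base[1].T).as_rotvec().round(3).tolist())
    return base
E
python3 - <<'E'
from h import *
v=np.load('lid.npy');L=lidR(v[3]);d=-L[:,1]
M=frame(v[3]-np.pi/2,[-d[0]*np.sin(.2),-d[1]*np.sin(.2),-np.cos(.2)])
e=v[:3]+L@[.01,.105,0]-.023*d; e[2]=.06
print(e,d); go([e[0],e[1],.24],M); go(e,M)
E
```

```text
[ 0.61643471 -0.21832087  0.06      ] [-0.22971624  0.97325765 -0.        ]
[8.49, 6.46, 0.19] [-0.193, 0.104, 1.457]
[8.49, 6.46, -3.41] [-0.193, 0.104, 1.457]
```

Call:
{"op": "move_arm", "data": {
  "plan": [8.5, 6.46, 0.4, -0.193, 0.104, 1.457, 8.5, 6.46, 0.4, -0.193, 0.104, 1.457, 8.5, 6.46, 0.4, -0.193, 0.104, 1.457, 8.5, 6.46, 0.4, -0.193, 0.104, 1.457, 8.5, 6.46, 0.4, -0.193, 0.104, 1.457, 8.5, 6.46, 0.4, -0.193, 0.104, 1.457, 8.5, 6.46, 0.4, -0.193, 0.104, 1.457, 8.5, 6.46, 0.4, -0.193, 0.104, 1.457, 8.5, 6.46, 0.4, -0.193, 0.104, 1.457, 8.5, 6.46, 0.4, -0.193, 0.104, 1.457],
  "grip": 0
}}

```text
time_s: 1.35
eef_pos: [0.6185, -0.2167, 0.2505]
eef_rot: [0.078, 0.616, 0.782, -0.061]
wrist_force: [-0.9, -0.9, -0.3]
opening: 0.004
grasp_force: 0.0
```

Call:
{"op": "move_arm", "data": {
  "plan": [-0.04, -0.04, -2, 0, 0, 0, -0.04, -0.04, -3, 0, 0, 0, -0.04, -0.04, -3.4, 0, 0, 0, -0.04, -0.04, -3.8, 0, 0, 0, -0.04, -0.04, -3.8, 0, 0, 0]
}}

```text
time_s: 1.98
eef_pos: [0.6141, -0.2213, 0.0603]
eef_rot: [0.077, 0.618, 0.78, -0.062]
wrist_force: [0.1, -0.5, 0.4]
opening: 0.002
grasp_force: 0.0
```

```bash
python3 - <<'E'
from h import *
import pickle
c=ctrl.camera('top');s=ctrl.camera('scene')
a=cv2.resize(c['pixels'][140:240,200:400,::-1],(800,400),interpolation=cv2.INTER_CUBIC)
b=cv2.resize(s['pixels'][160:270,130:350,::-1],(400,200),interpolation=cv2.INTER_CUBIC)
cv2.imwrite('pics/p1.png',np.vstack([a,np.hstack([b,b*0])]))
o=ctrl.get_obs();print(o['eef_pos'],o['wrist_force'])
E
```

```text
[ 0.61647195 -0.22204164  0.06355604] [ 0.80481326 -0.10887147  0.40021116]
```

View pics/p1.png

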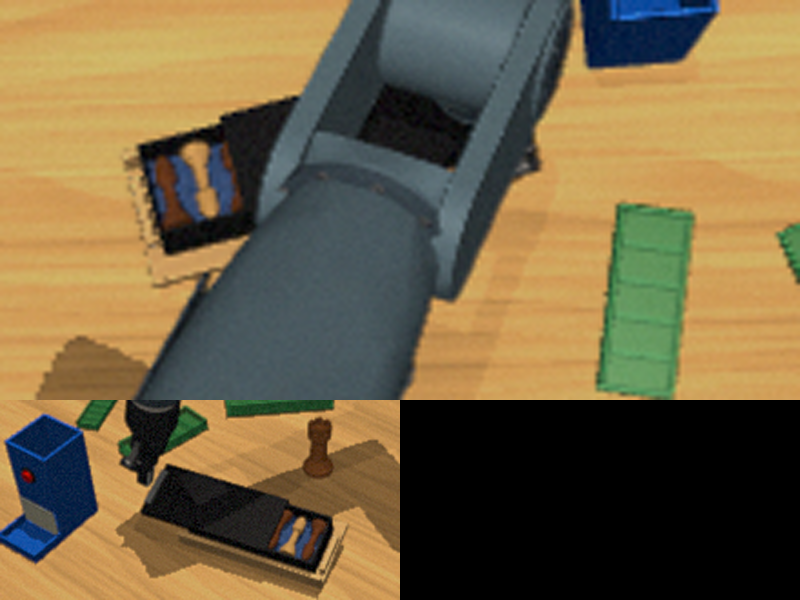

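The scene inset shows the fingertips just beyond the ridge end at (140,470), clear of the tower. Next I push.

Call:
{"op": "move_arm", "data": {
  "plan": [-0.046, 0.195, 0, 0, 0, 0, -0.09, 0.39, 0, 0, 0, 0, -0.14, 0.58, 0, 0, 0, 0, -0.18, 0.78, 0, 0, 0, 0, -0.23, 0.97, 0, 0, 0, 0, -0.28, 1.17, 0, 0, 0, 0, -0.32, 1.36, 0, 0, 0, 0, -0.32, 1.36, 0, 0, 0, 0]
}}

```text
time_s: 3.08
eef_pos: [0.5985, -0.1517, 0.0607]
eef_rot: [0.078, 0.617, 0.781, -0.062]
wrist_force: [-0.6, -0.6, -0.0]
opening: 0.003
grasp_force: 0.0
```

Call:
{"op": "move_arm", "data": {
  "plan": [-0.035, 0.146, 0, 0, 0, 0, -0.07, 0.29, 0, 0, 0, 0, -0.1, 0.44, 0, 0, 0, 0]
}}

```text
time_s: 3.45
eef_pos: [0.5969, -0.1449, 0.0626]
eef_rot: [0.088, 0.616, 0.78, -0.068]
wrist_force: [15.8, -83.0, -36.4]
opening: -0.001
grasp_force: 36.9
```

```bash
python3 - <<'E'
from h import *
s=ctrl.camera('scene')
b=cv2.resize(s['pixels'][160:270,150:350,::-1],(800,440),interpolation=cv2.INTER_CUBIC)
cv2.imwrite('pics/p2.png',b)
o=ctrl.get_obs();print(o['eef_pos'],o['wrist_force'])
E
```

```text
[ 0.59745704 -0.14496846  0.06313784] [ 11.2613083  -55.53384816 -11.84633318]
```

View pics/p2.png

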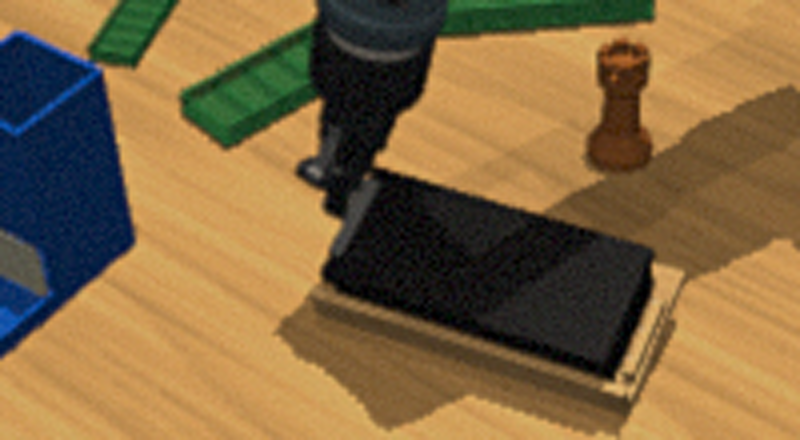

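The lid is at its stop: the box is fully covered and the pushing force rose sharply. Back off.

Call:
{"op": "move_arm", "data": {
  "plan": [0.1, -0.44, 0, 0, 0, 0, 0.14, -0.6, 0.1, 0, 0, 0, 0.14, -0.6, 1.0, 0, 0, 0, 0.14, -0.6, 2.0, 0, 0, 0, 0.14, -0.6, 3.0, 0, 0, 0, 0.14, -0.6, 3.6, 0, 0, 0]
}}

```text
time_s: 4.25
eef_pos: [0.6019, -0.1597, 0.2447]
eef_rot: [0.08, 0.617, 0.781, -0.061]
wrist_force: [0.8, 0.3, -0.8]
opening: -0.002
grasp_force: 0.0
```

```bash
python3 - <<'E'
from h import *
M=frame(3.125)
go([.441,.321,.2],M)
E
```

```text
[-3.22, 9.61, -0.89] [0.132, 0.172, 1.316]
```

Call:
{"op": "move_arm", "data": {
  "plan": [-3.22, 9.61, -0.89, 0.132, 0.172, 1.316, -3.22, 9.61, -0.89, 0.132, 0.172, 1.316, -3.22, 9.61, -0.89, 0.132, 0.172, 1.316, -3.22, 9.61, -0.89, 0.132, 0.172, 1.316, -3.22, 9.61, -0.89, 0.132, 0.172, 1.316, -3.22, 9.61, -0.89, 0.132, 0.172, 1.316, -3.22, 9.61, -0.89, 0.132, 0.172, 1.316, -3.22, 9.61, -0.89, 0.132, 0.172, 1.316, -3.22, 9.61, -0.89, 0.132, 0.172, 1.316, -3.22, 9.61, -0.89, 0.132, 0.172, 1.316],
  "grip": 80
}}

```text
time_s: 5.5
eef_pos: [0.4391, 0.3203, 0.1966]
eef_rot: [-0.001, 0.007, 1.0, -0.002]
wrist_force: [-0.1, 0.1, -0.7]
opening: 0.939
grasp_force: 0.0
```

```bash
python3 - <<'E'
from h import *
import pickle
w=ctrl.camera('wrist');t=ctrl.camera('top');s=ctrl.camera('scene')
pickle.dump((w,t,s),open('v2.pkl','wb'))
crop=lambda im,x,y,ww,h,k: cv2.resize(im['pixels'][y:y+h,x:x+ww,::-1],(ww*k,h*k),interpolation=cv2.INTER_CUBIC)
C=np.zeros((600,800,3),np.uint8)
C[:350,:500]=crop(t,223,145,100,70,5)
C[350:600,:400]=crop(s,205,195,100,62,4)[:250].copy().__class__((248,400,3),np.uint8) if 0 else np.pad(crop(s,205,195,100,62,4),((0,2),(0,0),(0,0)))
C[350:575,500:800]=cv2.resize(w['pixels'][:,:,::-1],(300,225),interpolation=cv2.INTER_AREA)
cv2.imwrite('pics/c2.png',C)
print(w['origin'],w['attitude'],w['fx'],w['cx'],w['cy'],ctrl.get_obs()['eef_pos'],ctrl.get_obs()['eef_rot'])
E
```

```text
[0.36670045 0.32211611 0.3386284 ] [0.10393263 0.70461221 0.69472491 0.10038397] 325.19226210127806 278.9409273005603 214.60658925895964 [0.44061028 0.31860186 0.19697289] [-4.96559951e-04  9.34714754e-03  9.99954203e-01 -1.99407373e-03]
```

View pics/c2.png

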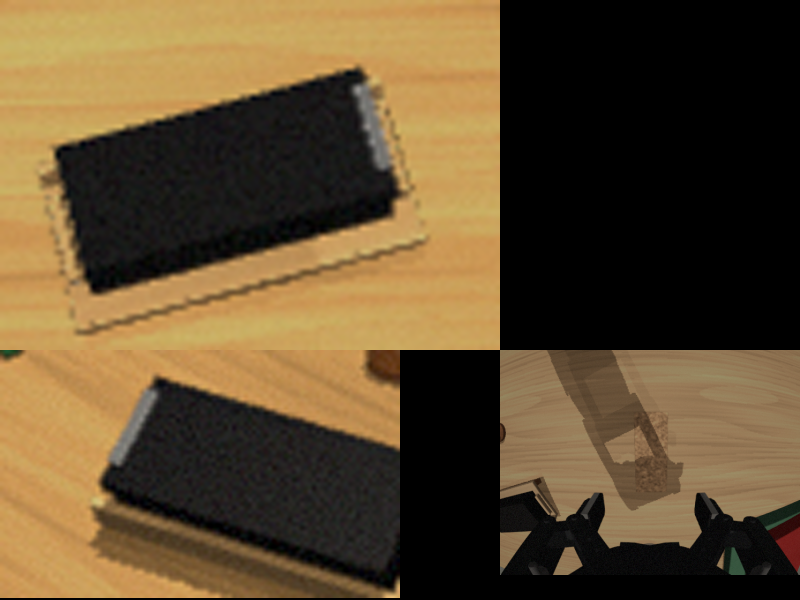

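The lid is fully over the box: top crop low-edge corners are (55,148) and (361,67), scene crop high ridge corner is (157,377). The wrist view shows the cork at (651,452), roughly midway between the fingers. I'll refit.

```bash
python3 - <<'E'
from h import *
import pickle
from scipy.optimize import least_squares as LS
w,T,S=pickle.load(open('v2.pkl','rb'))
tp=lambda x,y,ox,oy,dx=0,dy=0,k=5:(np.array([x-dx,y-dy])/k+[ox,oy]) - .5+.5/k
obs=[(T,tp(55,148,223,145),(-.044,-.095)),(T,tp(361,67,223,145),(-.044,.105)),(S,tp(157,377,205,195,0,350,4),(.044,.105)),(S,tp(652,255,150,160,0,0,4),(.044,-.095))]
f=lambda v:np.concatenate([proj(c,v[:3]+lidR(v[3])@[*l,0])-p for c,p,l in obs])
v0=np.load('lid.npy')
r=LS(f,v0);print('lid',r.x,r.fun.round(2)); v=r.x; np.save('lid2.npy',v)
d=v[:3]-v0[:3];print('moved in lid frame',lidR(v[3]).T@d)
A=att(w['attitude'])
def wz(u,q,z):
    x=(u-500)/300*560-w['cx'];y=(q-350)/300*560-w['cy'];rr=np.hypot(x,y);th=rr/w['fx']
    d=A@[x/rr*np.sin(th),y/rr*np.sin(th),np.cos(th)];return (w['origin']+d*(z-w['origin'][2])/d[2])[:2]
P=np.array([wz(*q,.008) for q in[(637,412),(667,412),(668,493),(635,493)]]);print(P.round(4).tolist(),P.mean(0))
E
```

```text
lid [ 0.58139212 -0.02505018  0.06950808  3.36149535] [-0.72 -0.27  0.21  0.64 -0.31  0.35 -0.23 -0.36]
moved in lid frame [ 2.70318074e-05 -6.81553142e-02 -3.71019283e-04]
[[0.3615, 0.2979], [0.3622, 0.3541], [0.5275, 0.3579], [0.5265, 0.2884]] [0.44443231 0.32460915]
```

Call:
{"op": "move_arm", "data": {
  "plan": [0.05, 0.04, -1.2, 0, 0, 0, 0.05, 0.04, -2.3, 0, 0, 0, 0.05, 0.04, -3.2, 0, 0, 0, 0.05, 0.04, -3.7, 0, 0, 0, 0.05, 0.04, -3.8, 0, 0, 0, 0.05, 0.04, -3.8, 0, 0, 0]
}}

```text
time_s: 6.4
eef_pos: [0.4437, 0.3211, 0.0075]
eef_rot: [-0.0, 0.009, 1.0, -0.002]
wrist_force: [-0.3, -0.1, 0.3]
opening: 0.938
grasp_force: 0.0
```

```bash
python3 - <<'E'
from h import *
for i in range(3):
    w=ctrl.camera('wrist');o=ctrl.get_obs();print(o['eef_pos'],o['wrist_force'],o['eef_rot'])
cv2.imwrite('pics/w1.png',w['pixels'][:,:,::-1])
E
```

```text
[0.44408275 0.32149104 0.00811035] [-0.13894611 -0.22557482  0.59277593] [ 4.10803251e-04  9.20254702e-03  9.99956483e-01 -1.47533855e-03]
[0.44415536 0.32173293 0.00836679] [0.82911909 0.32663413 0.62250407] [ 6.68599521e-04  9.05466725e-03  9.99957875e-01 -1.34674834e-03]
[0.44405941 0.32188467 0.00839373] [0.31287729 0.92784598 0.22673802] [ 7.36194714e-04  8.88144944e-03  9.99959431e-01 -1.30908526e-03]
```

View pics/w1.png

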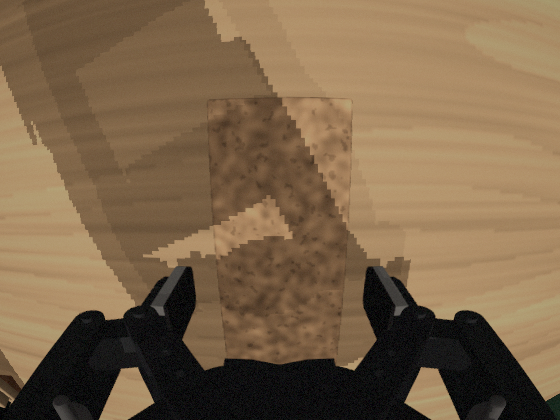

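The cork lies centred between the open fingers (finger tips at x≈190 and 368; cork end edge from (207,99) to (352,101)). Lower and grip.

Call:
{"op": "move_arm", "data": {
  "plan": [0, 0, -0.2, 0, 0, 0, 0, 0, -0.22, 0, 0, 0]
}}

```text
time_s: 6.8
eef_pos: [0.4422, 0.3214, -0.0047]
eef_rot: [-0.001, 0.009, 1.0, -0.002]
wrist_force: [-0.4, -0.3, -0.5]
opening: 0.938
grasp_force: 0.0
```

Call:
{"op": "move_arm", "data": {
  "plan": [0, 0, 0, 0, 0, 0, 0, 0, 0, 0, 0, 0, 0, 0, 0, 0, 0, 0, 0, 0, 0, 0, 0, 0],
  "grip": 50
}}

```text
time_s: 7.3
eef_pos: [0.443, 0.3218, -0.0038]
eef_rot: [-0.0, 0.009, 1.0, -0.002]
wrist_force: [-1.4, 0.2, 5.7]
opening: 0.723
grasp_force: 65.7
```

```bash
python3 - <<'E'
from h import *
o=ctrl.get_obs();print(o['eef_pos'],o['wrist_force'],o['opening']*85.4,o['grasp_force'])
w=ctrl.camera('wrist');o=ctrl.get_obs();print(o['eef_pos'],o['wrist_force'],o['opening']*85.4,o['grasp_force'])
E
```

```text
[ 0.44302506  0.3218197  -0.00375491] [-1.39830413  0.2026625   5.74721621] 61.74526149418835 65.69509506225586
[ 0.44304638  0.32182182 -0.00375289] [-1.28186247  0.15103788  5.64356237] 61.78058352634591 65.69321393966675
```

```bash
python3 - <<'E'
from h import *
w=ctrl.camera('wrist');o=ctrl.get_obs();A=att(w['attitude'])
org=w['origin']+np.array([.44406,.3219,.0084])-o['eef_pos']
def wz(u,q,z):
    x=u-w['cx'];y=q-w['cy'];rr=np.hypot(x,y);th=rr/w['fx']
    d=A@[x/rr*np.sin(th),y/rr*np.sin(th),np.cos(th)];return (org+d*(z-org[2])/d[2])[:2]
print(wz(207,99,.008),wz(352,101,.008),wz(225,358,.008),wz(336,358,.008))
v=np.load('lid2.npy');v[3]=3.365;np.save('lid2.npy',v);L=lidR(v[3])
M=np.c_[-L[:,1],L[:,1]*0,-L[:,2]];M[:,1]=np.cross(M[:,2],M[:,0])
print(M)
b=go([.443,.322,.2],att(o['eef_rot']))
go(v[:3]+L@[0,0,.08],M,([.443,.322,.2],b[1]))
E
```

```text
[0.36093688 0.29226213] [0.36288827 0.35549186] [0.49988184 0.2901853 ] [0.50096894 0.35418444]
[[-0.22155357  0.93717148 -0.26948771]
 [ 0.9751482   0.21292526 -0.06122758]
 [-0.         -0.27635565 -0.96105544]]
[-0.0, 0.0, 4.08] [0.0, 0.0, 0.0]
[3.2, -6.84, -1.07] [-0.232, 0.188, -1.321]
```

Call:
{"op": "move_arm", "data": {
  "plan": [0, 0, 0.4, 0, 0, 0, 0, 0, 1.2, 0, 0, 0, 0, 0, 2.2, 0, 0, 0, 0, 0, 3.2, 0, 0, 0, 0, 0, 4.08, 0, 0, 0, 0, 0, 4.08, 0, 0, 0]
}}

```text
time_s: 8.15
eef_pos: [0.445, 0.3226, 0.2039]
eef_rot: [0.003, 0.009, 1.0, -0.0]
wrist_force: [0.2, -0.3, 0.3]
opening: 0.724
grasp_force: 65.4
```

Call:
{"op": "move_arm", "data": {
  "plan": [3.16, -6.85, -0.9, -0.232, 0.188, -1.321, 3.16, -6.85, -0.9, -0.232, 0.188, -1.321, 3.16, -6.85, -0.9, -0.232, 0.188, -1.321, 3.16, -6.85, -0.9, -0.232, 0.188, -1.321, 3.16, -6.85, -0.9, -0.232, 0.188, -1.321, 3.16, -6.85, -0.9, -0.232, 0.188, -1.321, 3.16, -6.85, -0.9, -0.232, 0.188, -1.321, 3.16, -6.85, -0.9, -0.232, 0.188, -1.321, 3.16, -6.85, -0.9, -0.232, 0.188, -1.321, 3.16, -6.85, -0.9, -0.232, 0.188, -1.321]
}}

```text
time_s: 9.4
eef_pos: [0.6001, -0.0206, 0.1538]
eef_rot: [-0.088, 0.617, 0.774, -0.11]
wrist_force: [0.1, 0.4, 0.1]
opening: 0.725
grasp_force: 65.4
```

```bash
cat >> h.py <<'E'
def stat(dz,dx=0,dy=0):
    "report TCP in lid frame and the move to put TCP at (dx,dy,dz) of the lid"
    v=np.load('lid2.npy');L=lidR(v[3]);M=np.c_[-L[:,1],0*L[:,1],-L[:,2]];M[:,1]=np.cross(M[:,2],M[:,0])
    ctrl.camera('wrist');o=ctrl.get_obs()
    print('in lid mm',(1e3*L.T@(o['eef_pos']-v[:3])).round(1),'F lid',(L.T@o['wrist_force']).round(1),'open',round(o['opening']*85.4,1),'grip',round(o['grasp_force'],1),'t',o['time_s'])
    go(v[:3]+L@[dx,dy,dz],M); print('per 1mm lid z',(L[:,2]/50).round(4))
E
python3 -c "
from h import *
stat(.012);stat(.003)"
```

```text
in lid mm [ 4.8 -0.2 86.8] F lid [ 0.4 -0.5  0. ] open 61.6 grip 65.4 t 9.45
[-0.31, -0.08, -1.46] [-0.001, -0.002, -0.001]
per 1mm lid z [0.0054 0.0012 0.0192]
in lid mm [ 4.7 -0.2 87.1] F lid [ 0.2  0.  -0.1] open 61.8 grip 65.4 t 9.5
[-0.36, -0.09, -1.64] [-0.001, -0.002, -0.001]
per 1mm lid z [0.0054 0.0012 0.0192]
```

Call:
{"op": "move_arm", "data": {
  "plan": [-0.2, -0.05, -0.7, 0, 0, 0, -0.28, -0.07, -1.2, 0, 0, 0, -0.33, -0.08, -1.45, 0, 0, 0, -0.35, -0.09, -1.58, 0, 0, 0, -0.35, -0.09, -1.58, 0, 0, 0, -0.35, -0.09, -1.58, 0, 0, 0]
}}

```text
time_s: 10.25
eef_pos: [0.584, -0.0256, 0.0768]
eef_rot: [-0.087, 0.618, 0.774, -0.109]
wrist_force: [-0.0, -0.2, -0.4]
opening: 0.724
grasp_force: 65.4
```

```bash
python3 - <<'E'
from h import *
stat(.0);stat(-.003)
s=ctrl.camera('scene');t=ctrl.camera('top')
cv2.imwrite('pics/p3.png',np.vstack([cv2.resize(x['pixels'][y:y+75,x0:x0+200,::-1],(800,300),interpolation=cv2.INTER_CUBIC) for x,y,x0 in((s,190,170),(t,140,180))]))
E
```

```text
in lid mm [-0.4  1.1  7.7] F lid [-0.7 -0.5 -1.4] open 61.9 grip 65.4 t 10.3
[-0.05, 0.01, -0.15] [-0.0, 0.001, 0.0]
per 1mm lid z [0.0054 0.0012 0.0192]
in lid mm [-0.3  1.   7.5] F lid [ 0.2  0.6 -0.9] open 61.7 grip 65.4 t 10.35
[-0.07, 0.01, -0.2] [-0.0, 0.001, 0.0]
per 1mm lid z [0.0054 0.0012 0.0192]
```

View pics/p3.png

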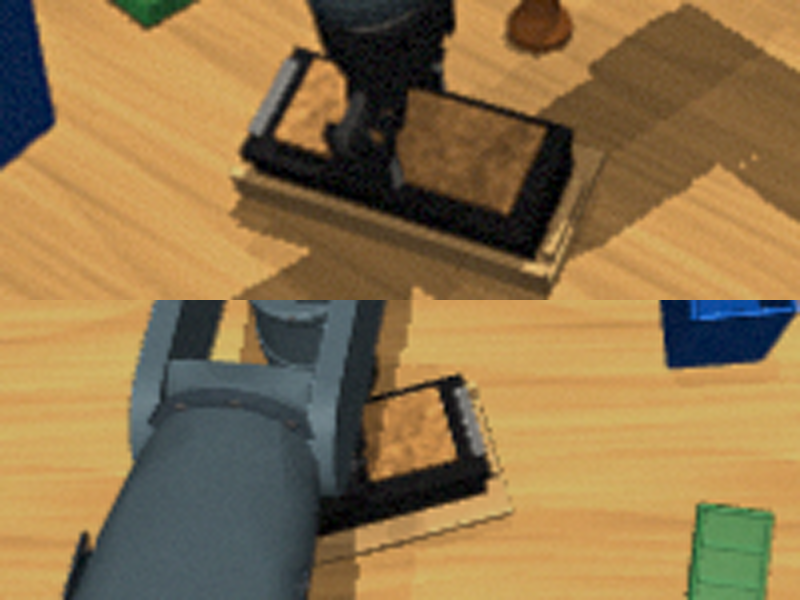

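The cork hovers over the lid, parallel with it; visible cork corners are scene (548,123), (505,215) and top (439,390), (457,456). I'll check its centring numerically.

```bash
python3 - <<'E'
from h import *
import pickle
from scipy.optimize import least_squares as LS
T=pickle.load(open('top.pkl','rb'));S=pickle.load(open('scene.pkl','rb'))
v=np.load('lid2.npy');L=lidR(v[3])
for n,c,px,o in(('s',S,[(548,123),(505,215)],(170,190)),('t',T,[(439,390-300),(457,456-300)],(180,140))):
  for (q,xs) in zip(px,((.032,-.032) if n=='s' else (-.032,.032))):
    p=np.array(q)/4+o-.375; oo,d=ray(c,*p)
    k=(.0195-L[:,2]@(oo-v[:3]))/(L[:,2]@d); m=L.T@(oo+k*d-v[:3])
    print(n,(m*1e3).round(1),'cork centre mm',1e3*(m[0]-xs),1e3*(m[1]-(-.082 if n=='s' else .082)))
E
```

```text
s [ 35.7 -83.8  19.5] cork centre mm 3.6548382867106906 -1.7715875669851862
s [-34.9 -83.1  19.5] cork centre mm -2.907798928209436 -1.140186826946374
t [-26.1  83.8  19.5] cork centre mm 5.866223881866469 1.8281653353498795
t [32.4 83.4 19.5] cork centre mm 0.4267637934231225 1.4228807642462094
```

Call:
{"op": "move_arm", "data": {
  "plan": [-0.025, -0.005, -0.09, 0, 0, 0, -0.05, -0.01, -0.17, 0, 0, 0, -0.055, -0.01, -0.19, 0, 0, 0]
}}

```text
time_s: 10.82
eef_pos: [0.5825, -0.0267, 0.0708]
eef_rot: [-0.086, 0.618, 0.774, -0.109]
wrist_force: [-2.1, 0.4, 28.0]
opening: 0.726
grasp_force: 68.3
```

```bash
python3 -c "
from h import *
stat(-.004)"
```

```text
in lid mm [-0.3  1.9  1.5] F lid [ 8.2 -1.2 22.8] open 61.6 grip 67.9 t 10.875
[-0.04, 0.03, -0.1] [0.002, 0.003, 0.0]
per 1mm lid z [0.0054 0.0012 0.0192]
```

Call:
{"op": "move_arm", "data": {
  "plan": [0.012, 0.002, 0.045, 0, 0, 0, 0.012, 0.002, 0.045, 0, 0, 0]
}}

```text
time_s: 11.12
eef_pos: [0.5825, -0.0266, 0.0711]
eef_rot: [-0.086, 0.618, 0.774, -0.109]
wrist_force: [0.1, -0.9, 12.4]
opening: 0.723
grasp_force: 66.8
```

```bash
python3 -c "
from h import *
stat(-.004)"
```

```text
in lid mm [-0.3  1.8  1.7] F lid [ 3.   0.3 12. ] open 61.7 grip 66.8 t 11.175
[-0.04, 0.03, -0.11] [0.001, 0.002, 0.0]
per 1mm lid z [0.0054 0.0012 0.0192]
```

Light contact; release.

Call:
{"op": "move_arm", "data": {
  "plan": [0.003, 0, 0.01, 0, 0, 0, 0.003, 0, 0.01, 0, 0, 0, 0.003, 0, 0.01, 0, 0, 0, 0.003, 0, 0.01, 0, 0, 0],
  "grip": 78
}}

```text
time_s: 11.68
eef_pos: [0.5809, -0.0258, 0.0687]
eef_rot: [-0.088, 0.618, 0.774, -0.109]
wrist_force: [-0.3, 0.3, 0.4]
opening: 0.91
grasp_force: 0.0
```

Call:
{"op": "move_arm", "data": {
  "plan": [0.054, 0.012, 0.19, 0, 0, 0, 0.16, 0.036, 0.58, 0, 0, 0, 0.4, 0.09, 1.4, 0, 0, 0, 0.4, 0.09, 2.4, 0, 0, 0, 0.4, 0.09, 2.9, 0, 0, 0]
}}

```text
time_s: 12.3
eef_pos: [0.6032, -0.0214, 0.2193]
eef_rot: [-0.085, 0.618, 0.774, -0.108]
wrist_force: [-1.0, -0.1, -0.3]
opening: 0.915
grasp_force: 0.0
```

```bash
python3 - <<'E'
from h import *
stat(.1)
go([.468,-.323,.2],frame(2.985))
E
```

```text
in lid mm [ 20.    1.7 153.1] F lid [-0.4 -0.7  2.6] open 78.2 grip 0.0 t 12.35
[0.08, 0.05, -1.13] [0.001, 0.009, 0.0]
per 1mm lid z [0.0054 0.0012 0.0192]
[-2.73, -6.03, -0.44] [0.213, -0.194, 1.184]
```

Call:
{"op": "move_arm", "data": {
  "plan": [-2.73, -6.03, -0.4, 0.213, -0.194, 1.184, -2.73, -6.03, -0.4, 0.213, -0.194, 1.184, -2.73, -6.03, -0.4, 0.213, -0.194, 1.184, -2.73, -6.03, -0.4, 0.213, -0.194, 1.184, -2.73, -6.03, -0.4, 0.213, -0.194, 1.184, -2.73, -6.03, -0.4, 0.213, -0.194, 1.184, -2.73, -6.03, -0.4, 0.213, -0.194, 1.184, -2.73, -6.03, -0.4, 0.213, -0.194, 1.184, -2.73, -6.03, -0.4, 0.213, -0.194, 1.184],
  "grip": 80
}}

```text
time_s: 13.48
eef_pos: [0.4651, -0.3226, 0.1946]
eef_rot: [-0.002, 0.079, 0.997, -0.005]
wrist_force: [0.5, -0.3, -0.6]
opening: 0.938
grasp_force: 0.0
```

```bash
python3 - <<'E'
from h import *
import pickle
w=ctrl.camera('wrist');t=ctrl.camera('top');s=ctrl.camera('scene')
pickle.dump((w,t,s),open('v3.pkl','wb'))
C=np.zeros((600,800,3),np.uint8)
C[:300,:500]=cv2.resize(t['pixels'][152:212,223:323,::-1],(500,300),interpolation=cv2.INTER_CUBIC)
C[300:600,:500]=cv2.resize(s['pixels'][195:255,215:315,::-1],(500,300),interpolation=cv2.INTER_CUBIC)
C[300:525,500:800]=cv2.resize(w['pixels'][:,:,::-1],(300,225),interpolation=cv2.INTER_AREA)
cv2.imwrite('pics/c3.png',C)
o=ctrl.get_obs();print(o['eef_pos'],o['eef_rot'],o['time_s'])
A=att(w['attitude']);m=cv2.inRange(cv2.cvtColor(w['pixels'],cv2.COLOR_RGB2HSV),(45,80,30),(80,255,255))
def wz(u,q,z):
    x=u-w['cx'];y=q-w['cy'];rr=np.hypot(x,y);th=rr/w['fx']
    d=A@[x/rr*np.sin(th),y/rr*np.sin(th),np.cos(th)];return (w['origin']+d*(z-w['origin'][2])/d[2])[:2]
for k in cv2.findContours(m,cv2.RETR_EXTERNAL,cv2.CHAIN_APPROX_NONE)[0]:
    if cv2.contourArea(k)>800:
        P=np.array([wz(*q,.022) for q in k[:,0].astype(float)]);r=cv2.minAreaRect((P*1e3).astype(np.float32));print(r)
E
```

```text
[ 0.46529056 -0.32212279  0.19420044] [-0.00249879  0.07756896  0.99697238 -0.00478431] 13.625
((479.4669494628906, -462.13623046875), (96.47319793701172, 44.2265625), 23.306575775146484)
((488.80340576171875, -325.51129150390625), (58.51226043701172, 106.87589263916016), 80.91352081298828)
```

View pics/c3.png

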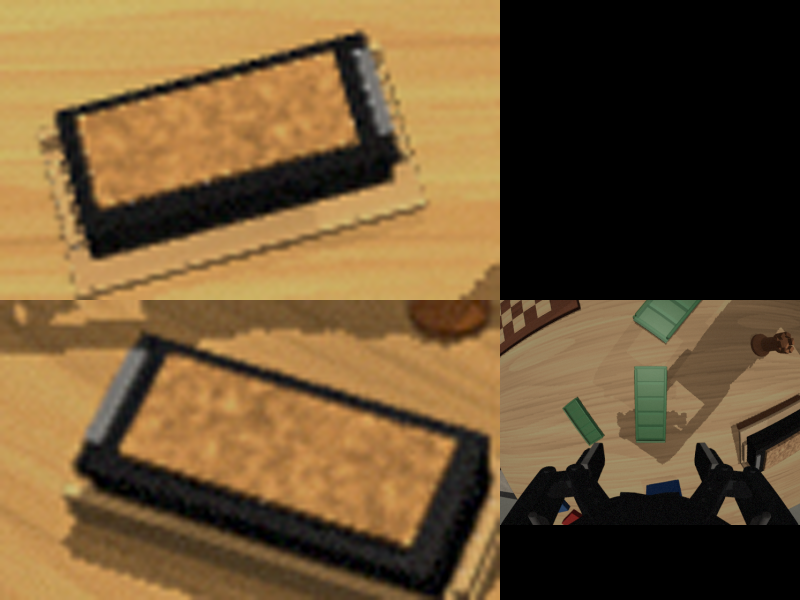

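The cork lies flat on the lid (top crop corners (79,118), (343,52), (361,138), (99,210); scene (172,351), (459,438), (408,547), (120,455)). In the wrist view the tray, (635..667, 366..441), is centred between the fingers. I'll fit all of it.

```bash
python3 - <<'E'
from h import *
import pickle
from scipy.optimize import least_squares as LS
w,T,S=pickle.load(open('v3.pkl','rb'))
pt=lambda x,y:np.array([x,y])/5+[223,152]-.4
ps=lambda x,y:np.array([x,y-300])/5+[215,195]-.4
lid=[(T,pt(57,113),(-.044,-.095)),(T,pt(361,34),(-.044,.105)),(S,ps(145,334),(.044,.105)),(S,ps(489,436),(.044,-.095))]
ck=[(T,pt(79,118),(-.032,-.082)),(T,pt(343,52),(-.032,.082)),(T,pt(361,138),(.032,.082)),(T,pt(99,210),(.032,-.082)),
(S,ps(172,351),(.032,.082)),(S,ps(459,438),(.032,-.082)),(S,ps(408,547),(-.032,-.082)),(S,ps(120,455),(-.032,.082))]
def f(v):
    L=lidR(v[3]);r=[proj(c,v[:3]+L@[*l,0])-p for c,p,l in lid]
    C,s=np.cos(v[6]),np.sin(v[6])
    r+=[proj(c,v[:3]+L@[v[4]+C*l[0]-s*l[1],v[5]+s*l[0]+C*l[1],.008])-p for c,p,l in ck]
    return np.concatenate(r)
r=LS(f,[*np.load('lid2.npy'),0,0,0]);print(r.x.round(4),r.fun.round(2));np.save('lid3.npy',r.x)
A=att(w['attitude'])
def wz(u,q,z):
    x=(u-500)/300*560-w['cx'];y=(q-300)/300*560-w['cy'];rr=np.hypot(x,y);th=rr/w['fx']
    d=A@[x/rr*np.sin(th),y/rr*np.sin(th),np.cos(th)];return (w['origin']+d*(z-w['origin'][2])/d[2])[:2]
P=np.array([wz(*q,.022) for q in[(635,366),(667,366)]]);print(P, 'far end mid',P.mean(0))
u=np.array([np.cos(-.157),np.sin(-.157)]);print('centre from far end',P.mean(0)+.075*u)
P=np.array([wz(*q,z) for q,z in[((635,441),.01),((667,441),.01)]]);print('near',P,P.mean(0)-.075*u)
E
```

```text
[ 5.8040e-01 -2.6200e-02  7.0700e-02  3.3701e+00  1.0000e-04  1.0000e-03
 -1.1000e-03] [-0.85  0.25  0.4   0.22 -0.4  -0.19 -0.15  0.25 -0.48  0.33 -1.99  0.49
 -0.49  1.16 -0.17  0.07 -0.88  0.46 -1.1   0.48 -0.28 -0.52 -0.86 -0.84]
[[ 0.39147019 -0.33819646]
 [ 0.40034801 -0.28168265]] far end mid [ 0.3959091  -0.30993955]
centre from far end [ 0.46998666 -0.32166624]
near [[ 0.5400014  -0.36601334]
 [ 0.5501691  -0.30060638]] [ 0.47100769 -0.32158317]
```

Call:
{"op": "move_arm", "data": {
  "plan": [0.08, 0, -1.2, 0, 0, 0, 0.08, 0, -2.3, 0, 0, 0, 0.08, 0, -3.2, 0, 0, 0, 0.08, 0, -3.7, 0, 0, 0, 0.08, 0, -3.83, 0, 0, 0, 0.08, 0, -3.83, 0, 0, 0]
}}

```text
time_s: 14.38
eef_pos: [0.4692, -0.3227, 0.0029]
eef_rot: [-0.002, 0.077, 0.997, -0.005]
wrist_force: [0.0, -0.5, -0.2]
opening: 0.94
grasp_force: 0.0
```

Call:
{"op": "move_arm", "data": {
  "plan": [0, 0, 0, 0, 0, 0, 0, 0, 0, 0, 0, 0, 0, 0, 0, 0, 0, 0, 0, 0, 0, 0, 0, 0],
  "grip": 45
}}

```text
time_s: 14.88
eef_pos: [0.4699, -0.3238, 0.0046]
eef_rot: [-0.001, 0.078, 0.997, -0.006]
wrist_force: [-0.3, 1.7, 6.1]
opening: 0.682
grasp_force: 65.9
```

```bash
python3 - <<'E'
from h import *
import pickle
w=ctrl.camera('wrist');o=ctrl.get_obs();print(o['eef_pos'],o['eef_rot'],o['wrist_force'],o['opening']*85.4,o['grasp_force'])
# far end of tray vs TCP, green mask columns
A=att(w['attitude'])
m=cv2.inRange(cv2.cvtColor(w['pixels'],cv2.COLOR_RGB2HSV),(45,80,30),(80,255,255))
def wz(u,q,z):
    x=u-w['cx'];y=q-w['cy'];rr=np.hypot(x,y);th=rr/w['fx']
    d=A@[x/rr*np.sin(th),y/rr*np.sin(th),np.cos(th)];return (w['origin']+d*(z-w['origin'][2])/d[2])[:2]
M=att(o['eef_rot'])
for u in(240,260,280,300,320):
    n,lab,st,_=cv2.connectedComponentsWithStats(m)
    k=np.nonzero(m[100:,u])[0]+100; 
    print(u,k.min(),((M[:2,:2].T@(wz(u,k.min(),.022)-o['eef_pos'][:2]))*1e3).round(1))
E
```

```text
[ 0.46991285 -0.32378778  0.00458769] [-0.00111547  0.0776589   0.99696355 -0.00561449] [-0.25537619  1.45415257  5.17183008] 58.58543680450359 65.8896017074585
240 181 [ 49.  -14.6]
260 183 [48.2 -6.8]
280 184 [47.8  1. ]
300 182 [48.6  8.8]
320 182 [48.7 16.7]
```

Call:
{"op": "move_arm", "data": {
  "plan": [0, 0, 0.3, 0, 0, 0, 0, 0, 1.0, 0, 0, 0, 0, 0, 2.0, 0, 0, 0, 0, 0, 3.0, 0, 0, 0, 0, 0, 4.0, 0, 0, 0, 0, 0, 4.6, 0, 0, 0, 0, 0, 4.6, 0, 0, 0]
}}

```text
time_s: 15.8
eef_pos: [0.4698, -0.324, 0.2363]
eef_rot: [0.0, 0.078, 0.997, -0.007]
wrist_force: [-0.5, -1.0, -3.8]
opening: 0.682
grasp_force: 65.6
```

```bash
python3 - <<'E'
from h import *
stat(.11,0,.0015)
E
```

```text
in lid mm [214.3 265.6 109.1] F lid [-1.   0.3 -3.3] open 58.3 grip 65.6 t 15.85
[2.85, 6.06, -1.17] [-0.21, 0.193, -1.184]
per 1mm lid z [0.0054 0.0012 0.0192]
```

Call:
{"op": "move_arm", "data": {
  "plan": [0.29, 0.61, 0, -0.021, 0.019, -0.118, 0.6, 1.27, 0, -0.044, 0.04, -0.25, 0.95, 2.0, 0, -0.07, 0.064, -0.39, 1.3, 2.7, 0, -0.095, 0.087, -0.53, 1.65, 3.4, -0.2, -0.12, 0.11, -0.67, 2, 4.2, -0.4, -0.145, 0.134, -0.82, 2.3, 4.9, -0.6, -0.17, 0.156, -0.96, 2.6, 5.5, -0.8, -0.19, 0.176, -1.08, 2.85, 6.06, -1.0, -0.21, 0.193, -1.184, 2.85, 6.06, -1.0, -0.21, 0.193, -1.184]
}}

```text
time_s: 17.1
eef_pos: [0.6098, -0.0175, 0.1782]
eef_rot: [-0.09, 0.616, 0.775, -0.109]
wrist_force: [-0.1, -0.3, -3.7]
opening: 0.684
grasp_force: 65.8
```

Call:
{"op": "move_arm", "data": {
  "plan": [0, 0, 0, 0, 0, 0, 0, 0, 0, 0, 0, 0]
}}

```text
time_s: 17.35
eef_pos: [0.6107, -0.0208, 0.1824]
eef_rot: [-0.087, 0.618, 0.774, -0.108]
wrist_force: [0.4, -1.0, -2.8]
opening: 0.685
grasp_force: 65.8
```

```bash
python3 - <<'E'
from h import *
stat(.03,0,.0015)
E
```

```text
in lid mm [  2.7   2.4 117. ] F lid [-0.7 -0.5 -2.3] open 58.2 grip 65.8 t 17.4
[-0.42, -0.08, -1.69] [-0.002, 0.001, 0.001]
per 1mm lid z [0.0054 0.0012 0.0192]
```

Call:
{"op": "move_arm", "data": {
  "plan": [-0.1, -0.02, -0.4, 0, 0, 0, -0.2, -0.04, -0.8, 0, 0, 0, -0.3, -0.06, -1.15, 0, 0, 0, -0.35, -0.07, -1.4, 0, 0, 0, -0.39, -0.075, -1.55, 0, 0, 0, -0.41, -0.08, -1.63, 0, 0, 0, -0.42, -0.08, -1.69, 0, 0, 0, -0.42, -0.08, -1.69, 0, 0, 0]
}}

```text
time_s: 18.4
eef_pos: [0.5904, -0.0238, 0.0982]
eef_rot: [-0.087, 0.618, 0.774, -0.108]
wrist_force: [0.1, -0.4, -2.9]
opening: 0.686
grasp_force: 65.8
```

```bash
python3 - <<'E'
from h import *
stat(.02,0,.0015)
import pickle
s=ctrl.camera('scene');t=ctrl.camera('top')
pickle.dump((s,t),open('v4.pkl','wb'))
cv2.imwrite('pics/p4.png',np.vstack([cv2.resize(x['pixels'][y:y+60,x0:x0+160,::-1],(800,300),interpolation=cv2.INTER_CUBIC) for x,y,x0 in((s,190,180),(t,145,200))]))
E
```

```text
in lid mm [-0.8  0.8 30.2] F lid [-1.1  0.6 -2.2] open 58.4 grip 65.8 t 18.45
[-0.07, -0.03, -0.19] [-0.002, 0.002, 0.0]
per 1mm lid z [0.0054 0.0012 0.0192]
```

View pics/p4.png

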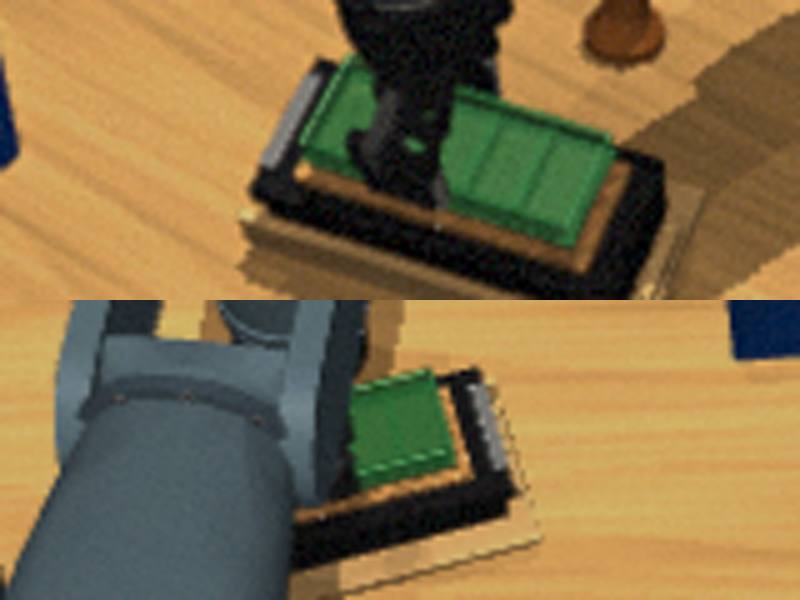

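The tray is parallel to and centred over the cork (scene corners (612,135), (575,245)), about 10 mm up. Lower it gently.

Call:
{"op": "move_arm", "data": {
  "plan": [-0.014, -0.003, -0.05, 0, 0, 0, -0.03, -0.006, -0.1, 0, 0, 0, -0.043, -0.009, -0.15, 0, 0, 0, -0.054, -0.012, -0.19, 0, 0, 0, -0.054, -0.012, -0.19, 0, 0, 0]
}}

```text
time_s: 19.18
eef_pos: [0.5873, -0.0244, 0.0883]
eef_rot: [-0.088, 0.618, 0.774, -0.108]
wrist_force: [-0.4, -0.5, -3.9]
opening: 0.683
grasp_force: 65.8
```

```bash
python3 -c "
from h import *
stat(.02,0,.0015)"
```

```text
in lid mm [-0.6  0.7 19.9] F lid [-1.2 -1.  -2.9] open 58.5 grip 65.8 t 19.225
[-0.01, -0.02, 0.01] [-0.002, 0.001, 0.0]
per 1mm lid z [0.0054 0.0012 0.0192]
```

Call:
{"op": "move_arm", "data": {
  "plan": [-0.005, -0.001, -0.02, 0, 0, 0, -0.011, -0.002, -0.04, 0, 0, 0, -0.011, -0.002, -0.04, 0, 0, 0]
}}

```text
time_s: 19.6
eef_pos: [0.5872, -0.0245, 0.087]
eef_rot: [-0.087, 0.618, 0.774, -0.108]
wrist_force: [-0.1, 1.4, 1.0]
opening: 0.685
grasp_force: 66.1
```

Call:
{"op": "move_arm", "data": {
  "plan": [-0.005, -0.001, -0.02, 0, 0, 0, -0.008, -0.002, -0.03, 0, 0, 0, -0.008, -0.002, -0.03, 0, 0, 0]
}}

```text
time_s: 19.98
eef_pos: [0.5873, -0.0248, 0.0869]
eef_rot: [-0.087, 0.618, 0.774, -0.108]
wrist_force: [-0.2, 1.0, 8.4]
opening: 0.681
grasp_force: 67.0
```

Resting with light contact. Release, then withdraw along the lid normal.

Call:
{"op": "move_arm", "data": {
  "plan": [0, 0, 0, 0, 0, 0, 0, 0, 0, 0, 0, 0, 0, 0, 0, 0, 0, 0, 0, 0, 0, 0, 0, 0],
  "grip": 78
}}

```text
time_s: 20.48
eef_pos: [0.5865, -0.0246, 0.0848]
eef_rot: [-0.087, 0.618, 0.774, -0.108]
wrist_force: [-0.7, 0.3, -0.4]
opening: 0.911
grasp_force: 0.0
```

Call:
{"op": "move_arm", "data": {
  "plan": [0.054, 0.012, 0.19, 0, 0, 0, 0.16, 0.036, 0.58, 0, 0, 0, 0.4, 0.09, 1.4, 0, 0, 0, 0, 0, 2.4, 0, 0, 0, -1.0, -1, 2.9, 0, 0, 0, -2, -2, 2.9, 0, 0, 0, -3, -3, 2.9, 0, 0, 0, -3, -4, 2.9, 0, 0, 0, -3, -4, 2.9, 0, 0, 0]
}}

```text
time_s: 21.6
eef_pos: [0.4359, -0.2279, 0.2322]
eef_rot: [-0.086, 0.62, 0.773, -0.108]
wrist_force: [-0.2, 0.5, 1.3]
opening: 0.916
grasp_force: 0.0
```

```bash
python3 - <<'E'
from h import *
from scipy.optimize import least_squares as LS
s=ctrl.camera('scene');t=ctrl.camera('top');o=ctrl.get_obs();print(o['eef_pos'],o['wrist_force'],np.abs(o['dq']).max(),o['opening'])
v=np.load('lid3.npy');L=lidR(v[3])
for n,c,box in(('scene',s,(180,190,340,270)),('top',t,(215,140,330,220))):
    m=cv2.inRange(cv2.cvtColor(c['pixels'],cv2.COLOR_RGB2HSV),(45,80,30),(80,255,255));k=np.zeros_like(m);k[box[1]:box[3],box[0]:box[2]]=m[box[1]:box[3],box[0]:box[2]]
    kk=max(cv2.findContours(k,cv2.RETR_EXTERNAL,cv2.CHAIN_APPROX_NONE)[0],key=cv2.contourArea)
    h=cv2.convexHull(kk)[:,0].astype(np.float32)
    def model(q):
        P=[proj(c,v[:3]+L@[q[0]+np.cos(q[2])*a-np.sin(q[2])*b,q[1]+np.sin(q[2])*a+np.cos(q[2])*b,z]) for a in(-.03,.03) for b in(-.075,.075) for z in(.008,.03)]
        return cv2.convexHull(np.array(P,np.float32))
    f=lambda q:np.array([cv2.pointPolygonTest(model(q),(float(a),float(b)),True) for a,b in h])-0
    r=LS(f,[0,0,0],diff_step=1e-3,x_scale=[.01,.01,.1],loss='soft_l1');print(n,(r.x*[1e3,1e3,1]).round(3),np.abs(r.fun).mean().round(2))
print('cork was',v[4:])
E
```

```text
[ 0.43679562 -0.2258245   0.23145469] [ 0.24209694  0.35055679 -0.67220019] 0.04812301492150131 0.9161671538589454
scene [-0.01  -0.003 -0.   ] 0.43
top [-3.629 -0.026  0.013] 0.51
cork was [ 0.00013952  0.00101211 -0.00106486]
```

```bash
python3 -c "
from h import *
print(ctrl.hand_in())"
```

```text
the job is handed in; nothing more can be done
None
```

The lid is shut, the cork sheet lies on the middle of the lid and the glass tray is centred on the cork within a few mm by the cameras; I handed the job in at about 22 s, and no verdict came back.

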